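Third hand at the pressing jig

ROBOT

A 7-joint arm with a two-finger parallel gripper is mounted at the origin on a cart in front of the work surface, level with it; the furniture and walls round the work are solid. World frame = base frame: x ahead of the robot, y to its left, z up, the work surface at z = 0. Lengths are in m, angles in rad, forces in N, time in s.
With the tool pointing down it reaches from about 0.425 to 0.95 m from the base axis. Payload 4.7 kg.
Tool frame: the origin (TCP) lies at the very end of the fingers, on their centre line; the grasp point (between the pads) lies 19 mm behind it; z points along the fingers, x is the direction in which the jaws open and shut, and the axes are right-handed (so a half turn about z gives the same grasp; the last joint's range is limited). The gripper opens to 87 mm and grips with 3 to 60 N. Pads are 19 mm wide; open, the fingers measure 117 mm over their backs; the gripper's body (75 mm by 190 mm) begins 51 mm behind the grasp point.
Start: joints at [-1.37, 0.469, -0.049, 1.532, 0.024, 1.141, -0.082], TCP at [0.154, 0.657, 0.223] pointing down, gripper open.
Joint ranges: [-2.59, 2.59], [-0.33, 1.99], [-1.39, 1.29], [0.1, 2.45], [-1.04, 4.18], [0.21, 1.99], [-2.66, 2.66]. Speed limits (rad/s): [2.57, 2.57, 3.14, 3.14, 3.14, 3.14, 3.14].

INTERFACE

Orientations are given as a unit quaternion [x, y, z, w].
In Python, from bench import readout, vision, order gives the robot as it stands.
- The arm moves only by the shell command python3 -m handwheel 'ROWS' [OPENING] [FORCE]. ROWS is JSON, a list of rows, each a list of 2 entries, a list of its own where there are three numbers: the shift along the world's x, y, z in mm, then the turn, a rotation vector about the world's x, y, z in rad. A call has 1 to 12 rows; each row is the pose to reach, as a shift and turn from the pose commanded when the call began; what a row does not reach only later rows make up. A row lasts 1/8 s, in which the tool goes at most 62.5 mm and 10.7 degrees, less where a joint would pass 70% of its speed; a pose out of reach is approached as far as the arm can. A call with a gripper value outside its range is refused whole. OPENING is the closure, from 0 (fully open) to 1 (shut), set as the call begins (- or left out, the last holds). The fingers move at their own pace and stop on an object; FORCE is the grip in N (left out, the last holds). Time passes only in rows, so rows that repeat a pose let the fingers close. It gives the time, the measured TCP pose, the force and the opening at its end, in the units of the state.
- readout.read_state(): the state, without advancing time (a new reading comes with each control period).
- vision.capture(name): name is "scene" or "top" or "wrist"; returns a dict with "frame" (420x560x3 uint8, red, green, blue), "K" (3x3 intrinsics, pixels), "k1" (the pictures are not rectified: a ray, as slopes to the right and down, at radius r is drawn at 1 + k1 r^2 times it, then the intrinsics apply), "cam_to_world" (4x4, takes a point from camera to world coordinates); the wrist camera has in their place "mount" (4x4, takes a point from camera to tool coordinates, whose origin is the TCP and whose axes are the tool frame's). Camera axes: x right, y up, looking along -z (the intrinsics and any distortion apply to the point x, -y, -z); pixel columns grow to the right and rows downward; lengths in m; the calibration is good to about 2 mm. A picture is of the moment at which its call begins: read the wrist's pose just before it. There is no depth.
- order.finish_job(): hands the job in, once; it reports no verdict.
The state is a dict: "time_s": time; "qpos": joint angles; "joint_vel": joint speeds; "joint_efforts": joint torques, N m; "ee_pos": TCP position; "ee_rot": TCP orientation; "contact_force": force on the tool from outside, world axes, zero at the start; "ft_torque": the same for the moment, N m; "grip_width": finger opening in m.
Only numpy, scipy, OpenCV 4.12 (cv2) and the standard library are available. Lean on these libraries where they do the work, as an engineer would, in place of code of your own. Each camera call takes 0.05 s, during which the arm holds its last target. There are 200 camera calls.

TASK

Be my third hand: pick up the blue aluminium bracket by its upright web, set it flat on the bed of the grey jig between the two steel guide rails, with its long toe towards the orange sprung fence but not yet pushing it. Then slide it forward so that its toe pushes the fence back until the fence's black needles stand in the green part of the gauge, never far into the red, and finish holding it there steadily: keep your grip on the bracket and keep pressing, so that I can fasten it. Leave the glass jar, the clear mixing cup and the yellow tape roll where they are.

Things in the scene. Friction and masses are not known exactly. Their poses are not given: they have to be found in the camera images.
- bracket: Loose blue-coated aluminium bracket, 0.11-0.22 kg, standing on its foot. Foot 70 (x) x 44 (y) x 12 mm thick; upright web 12 thick (x) x 44 wide, up to 62 above the underside, its mid-plane at x = -20, so the toe reaches 49 ahead (+x) of the web and the heel 9 behind it. Two brass-ringed holes in the toe. Origin: centre of the foot's underside; x to the toe, z up.
- jig: Grey fixed jig, 190 x 116 mm, origin at table height; x from the open loading end to the fence, z up. Bed top 16 mm above the table, x = -100 to 90. Steel guide rails x = -100 to 15, 8 high above the bed, inner faces y = +-28 (6 play each side of the bracket). Ledges at y = +-48, 26 above the bed, carry the gauge: white, green, red. Dark housing at x = 68 to 88, 34 above the bed.
- jig_bed (a point): Point on the jig's bed surface (16 mm above the jig's origin), midway between the rails; axes as the jig's. The relaxed fence's face is at x = +20 mm, so a bracket whose origin is at x = -40 mm here has 25 mm between toe and fence.
- fence_face (a point): Orange bar of the sprung fence, 12 (x) x 78 (y) x 24 high, just above the bed. This point: middle of the lower edge of its front face (the face that the bracket's toe pushes), which lies at jig x = 20 mm + joint fence; axes as the jig's. A black needle on each side, 7 mm behind the face, points at the gauge.
- fence (a joint): How far the fence is pushed back along jig +x, in m: 0 relaxed, 0.032 at its stop. Spring: 2 N at 0, plus 0.4 N per mm. The needles stand in the green from 0.011 to 0.021 (6.4 to 10.4 N), in the red beyond; in the white before.
- glass_jar: Bystander: loose empty glass jar, 54 mm wide, 77 tall, origin at centre of underside. Leave alone.
- mix_cup: Bystander: loose clear mixing cup, 66 mm wide, 62 tall, origin at centre of underside. Leave alone.
- tape_roll: Bystander: loose roll of yellow tape lying flat, 86 mm wide, 50 tall, origin at centre of underside. Leave alone.
Things that resemble listed ones, but are neither listed nor needed, are in the scene too. There is more than one size of the bracket; the job needs the larger.

How it is judged:
By the outcome, as a careful person would: the job done as asked, in the order asked, and still so for the second after the job is handed in, while the arm keeps its last pose, push and grip.
It also fails if it takes over 42 s, if anything falls off the work surface, if the arm or the gripper's body presses on something with over 40 N, if the wrist force passes 120 N, or if a joint passes its speed limit or range.

## Working session

There is one attempt and no reset: what is moved stays moved. The work goes in short steps, Python scripts to look and compute and a shell command to move; the robot and the scene stay as the last step left them, time stands still between calls to the robot, and variables do not carry over. Pictures are saved under pics/ and viewed, about 8 in all and at most 12, crops included, and the job is handed in when it is done.

```bash
mkdir -p pics; cat > h.py <<'E'
import numpy as np, cv2
from bench import readout, vision, order
from scipy.spatial.transform import Rotation as R
def cap(name):
    s=readout.read_state(); c=vision.capture(name)
    if 'mount' in c:
        T=np.eye(4);T[:3,:3]=R.from_quat(s['ee_rot']).as_matrix();T[:3,3]=s['ee_pos'];c['cam_to_world']=T@np.array(c['mount'])
    return {k:(np.array(v)) for k,v in c.items()}
def save(c,fn): cv2.imwrite('pics/'+fn,c['frame'][:,:,::-1])
def world(c,px,z):
    d=np.array([c['k1'].item(),0,0,0,0.]);o=[]
    p=cv2.undistortPoints(np.array(px,float).reshape(-1,1,2),c['K'],d)[:,0] if 0 else None
    K=c['K'];out=[]
    for u,v in px:
        a=np.array([(u-K[0,2])/K[0,0],(v-K[1,2])/K[1,1]]);b=a.copy()
        for _ in range(30): b=a/(1+c['k1']*(b@b))
        T=c['cam_to_world'];r=T[:3,:3]@np.array([b[0],-b[1],-1]);t=(z-T[2,3])/r[2];out.append(T[:3,3]+t*r)
    return np.array(out)
def proj(c,P):
    T=c['cam_to_world'];p=(np.atleast_2d(P)-T[:3,3])@T[:3,:3];b=np.c_[p[:,0],-p[:,1]]/-p[:,2:]
    b=b*(1+c['k1']*(b**2).sum(1,keepdims=True));K=c['K'];return b*[K[0,0],K[1,1]]+[K[0,2],K[1,2]]
E
python3 - <<'E'
from h import *
import pickle
S={}
for n in('scene','top'):
    c=cap(n);S[n]=c;print(n,c['cam_to_world'].round(3).tolist(),c['k1'])
pickle.dump(S,open('s.pkl','wb'))
a=np.hstack([S['scene']['frame'],S['top']['frame']])
save(S['top'],'top0.png');save(S['scene'],'scene0.png');s=readout.read_state();print(s)
E
```

```text
scene [[-0.893, 0.227, -0.389, 0.226], [-0.45, -0.412, 0.792, 0.956], [0.019, 0.882, 0.47, 0.451], [0.0, 0.0, 0.0, 1.0]] 0.06893496329049882
top [[-0.007, 0.985, -0.175, 0.386], [-1.0, -0.006, 0.003, 0.253], [0.002, 0.175, 0.985, 0.951], [0.0, 0.0, 0.0, 1.0]] -0.014126030113565878
{'time_s': 0.1, 'qpos': array([-1.36988513,  0.46933899, -0.04861175,  1.53358759,  0.02412604,
        1.14099825, -0.08225902]), 'joint_vel': array([ 0.00044112, -0.00297568,  0.00055745, -0.00451208,  0.00018782,
       -0.00033968, -0.00012136]), 'joint_efforts': array([ 1.35616923e-03, -5.09173322e+01, -8.07821704e-02, -2.36832726e+01,
       -6.14857301e-02,  3.44446313e-02,  5.16405930e-05]), 'ee_pos': array([0.153621  , 0.65672565, 0.22161357]), 'ee_rot': array([ 7.83485525e-01,  6.21409422e-01, -6.59104255e-04,  5.72105899e-04]), 'contact_force': array([-0.7690741 ,  0.61911453,  0.49060707]), 'ft_torque': array([0.03138154, 0.00474325, 0.0101539 ]), 'grip_width': 0.0871842307489142}
```

View pics/top0.png

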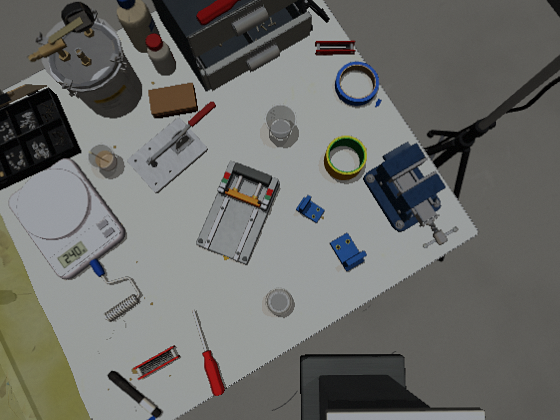

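View pics/scene0.png

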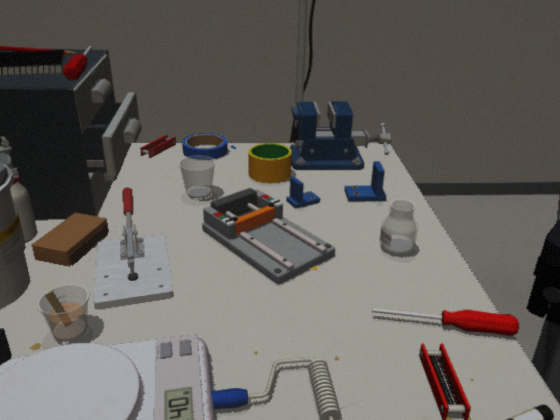

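Two bracket candidates in the top view: the small one at (311,209) and the larger at (347,251). The larger one fits the job. The jig is at about (240,212), with its fence towards the top right. I'll enlarge this area to confirm.

```bash
python3 - <<'E'
from h import *
import pickle
S=pickle.load(open('s.pkl','rb'))
f=S['top']['frame'][150:280,190:380]
cv2.imwrite('pics/crop1.png',cv2.resize(f,None,fx=4.2,fy=4.2,interpolation=cv2.INTER_CUBIC)[:,:,::-1])
E
```

```text
(no output)
```

View pics/crop1.png

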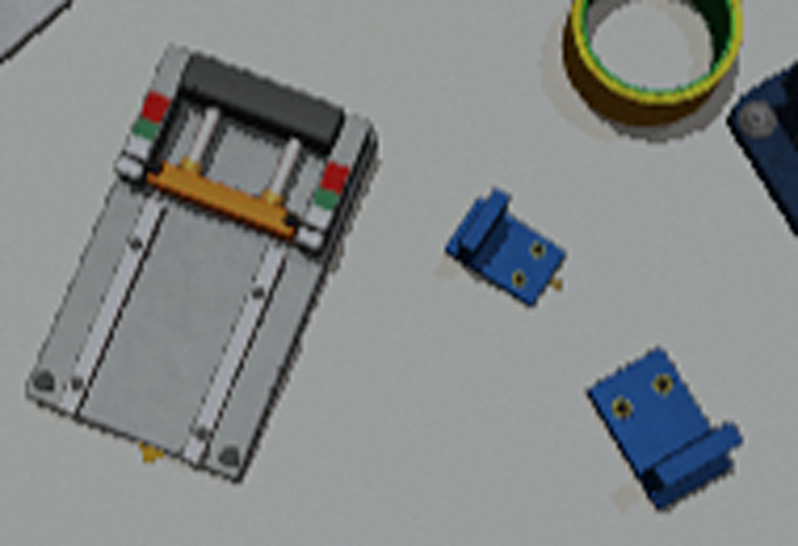

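```bash
python3 - <<'E'
from h import *
import pickle
from scipy.optimize import least_squares
c=pickle.load(open('s.pkl','rb'))['top']
f=lambda L:(np.array(L)+.5)/4.2-.5+[190,150]
def fit(P,px,x0):
    def w(q): return np.c_[q[0]+np.cos(q[2])*P[:,0]-np.sin(q[2])*P[:,1], q[1]+np.sin(q[2])*P[:,0]+np.cos(q[2])*P[:,1],P[:,2]]
    r=least_squares(lambda q:(proj(c,w(q))-px).ravel(),x0); return r.x,r.fun.reshape(-1,2).round(2)
# bracket: toe-left, toe-right(+y left), web top corners
P=np.array([[35,22,12],[35,-22,12],[-14,-22,62],[-14,22,62],[-26,-22,62],[-35,22,12]])/1000.
px=f([[587,390],[658,348],[733,422],[645,468],[742,437],[660,510]])
m=world(c,f([[660,430]]),.012)[0]
b,r=fit(P,px,[m[0],m[1],0.5]);print('bracket',b,np.degrees(b[2]),r.tolist())
P=np.array([[-100,58,16],[-100,-58,16],[-100,28,24],[-100,-28,24],[15,28,24],[15,-28,24]])/1000.
px=f([[28,395],[240,482],[77,413],[187,457],[163,200],[275,255]])
m=world(c,f([[190,270]]),.016)[0]
j,r=fit(P,px,[m[0],m[1],-.4]);print('jig',j,np.degrees(j[2]),r.tolist())
for n,u in dict(small=(311,209),jar=(279,303),cup=(281,130),tape=(346,160),vise=(395,190)).items(): print(n,world(c,[u],.03)[0].round(3))
s=readout.read_state();print(R.from_quat(s['ee_rot']).as_matrix().round(3).tolist())
pickle.dump((b,j),open('est.pkl','wb'))
E
```

```text
bracket [0.46989727 0.10881977 0.52650634] 30.166590913472316 [[-0.7, -0.08], [0.15, -0.66], [-0.79, -0.53], [1.36, -0.15], [0.32, 1.12], [-0.39, 0.26]]
jig [ 0.55816575  0.33199335 -0.39093302] -22.398812348063128 [[-0.63, 0.0], [0.15, 0.22], [0.29, 0.73], [-0.95, 0.44], [1.64, 0.93], [-0.48, -2.37]]
small [0.557 0.183 0.03 ]
jar [0.365 0.251 0.03 ]
cup [0.731 0.244 0.03 ]
tape [0.663 0.106 0.03 ]
vise [0.597 0.005 0.03 ]
[[0.228, 0.974, -0.0], [0.974, -0.228, -0.002], [-0.002, 0.0, -1.0]]
```

The larger bracket (crop 665,430) has its toe to the upper left and its web to the lower right. The smaller decoy is at (505,245). The jig is open at the lower left, with its fence at the upper right. Next I move over the web.

```bash
python3 -m handwheel '[[[53,-36,0],[0,0,-0.068]],[[106,-72,0],[0,0,-0.136]],[[148,-116,0],[0,0,-0.2]],[[190,-160,0],[0,0,-0.27]],[[221,-209,0],[0,0,-0.34]],[[251,-258,0],[0,0,-0.41]],[[271,-309,0],[0,0,-0.475]],[[290,-360,0],[0,0,-0.54]],[[298,-411,0],[0,0,-0.61]],[[305,-462,0],[0,0,-0.68]],[[302,-510,0],[0,0,-0.75]],[[299,-558,0],[0,0,-0.813]]]' 0 && python3 -m handwheel '[[[0,0,0],[0,0,0]],[[0,0,0],[0,0,0]]]' && python3 - <<'E'
from h import *
import pickle
c=cap('wrist');pickle.dump(c,open('w1.pkl','wb'));save(c,'w1.png')
b,j=pickle.load(open('est.pkl','rb'));P=np.array([[35,22,12],[35,-22,12],[-14,-22,62],[-14,22,62],[-26,-22,62],[-26,22,62]])/1000
w=np.c_[P[:,:2]@R.from_euler('z',b[2]).as_matrix()[:2,:2].T+b[:2],P[:,2]];print(proj(c,w).round(0).tolist())
print(readout.read_state()['qpos'])
E
```

```text
time_s: 1.6
ee_pos: [0.4523, 0.0975, 0.2223]
ee_rot: [0.966, 0.26, -0.0, -0.0]
contact_force: [0.9, -0.4, 0.1]
grip_width: 0.0871
time_s: 1.85
ee_pos: [0.4526, 0.1, 0.2225]
ee_rot: [0.965, 0.261, 0.0, -0.0]
contact_force: [0.3, 0.3, 0.1]
grip_width: 0.0869
[[328.0, 164.0], [326.0, 205.0], [280.0, 220.0], [281.0, 173.0], [267.0, 220.0], [267.0, 173.0]]
[-0.63095712  0.1167836   0.35346815  2.03065136 -0.04842133  1.00177195
  0.27648521]
```

View pics/w1.png

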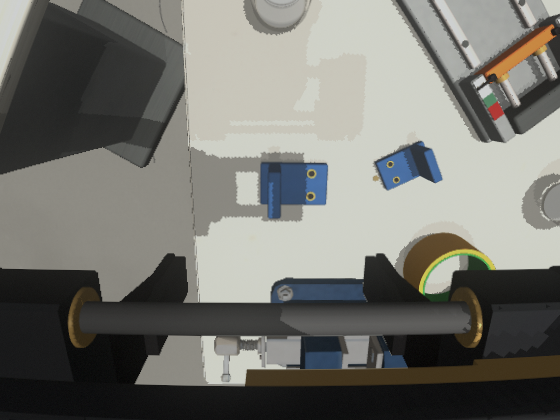

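```bash
python3 - <<'E'
from h import *
import pickle
c=pickle.load(open('w1.pkl','rb'));b,j=pickle.load(open('est.pkl','rb'))
print(c['cam_to_world'].round(3).tolist())
s=readout.read_state();e=s['ee_pos'];print(proj(c,[e,[e[0],e[1],.05]]))
web=b[:2]+.0*b[:2]-.02*np.array([np.cos(b[2]),np.sin(b[2])])
def loc(p): d=p[:2]-web;return np.round(1000*np.array([d@[np.cos(b[2]),np.sin(b[2])],d@[-np.sin(b[2]),np.cos(b[2])]]))
for u,z in [((272,285),0.02),((360,282),.02),((262,335),.1),((385,335),.1),((228,345),.07)]: print(u,z,loc(world(c,[u],z)[0]))
for u in [(327,164),(327,204)]: print(loc(world(c,[u],.012)[0]))
for u in [(281,217),(267,218),(281,172),(268,172)]: print(loc(world(c,[u],.062)[0]))
S=pickle.load(open('s.pkl','rb'))
for n,u in [('scene',(292,104)),('scene',(352,104)),('top',(402,143)),('top',(445,180))]:
  for z in(.06,.1): print(n,u,z,loc(world(S[n],[u],z)[0]))
print(web,R.from_quat(s['ee_rot']).as_euler('zyx'))
E
```

```text
[[0.863, -0.483, -0.147, 0.412], [0.505, 0.826, 0.251, 0.169], [0.0, -0.291, 0.957, 0.385], [0.0, 0.0, 0.0, 1.0]]
[[275.36957936 274.30690901]
 [275.06760461 192.01830434]]
(272, 285) 0.02 [  -2. -112.]
(360, 282) 0.02 [  96. -108.]
(262, 335) 0.1 [ -11. -120.]
(385, 335) 0.1 [ 103. -121.]
(228, 345) 0.07 [ -47. -154.]
[54. 22.]
[ 56. -20.]
[  6. -19.]
[ -6. -20.]
[ 6. 23.]
[-5. 23.]
scene (292, 104) 0.06 [ 129. -371.]
scene (292, 104) 0.1 [ 140. -245.]
scene (352, 104) 0.06 [ -17. -370.]
scene (352, 104) 0.1 [   9. -245.]
top (402, 143) 0.06 [ 152. -210.]
top (402, 143) 0.1 [ 146. -194.]
top (445, 180) 0.06 [  41. -243.]
top (445, 180) 0.1 [  40. -225.]
[0.45260591 0.09876946] [-5.30086803e-01 -4.68565824e-05 -3.14114560e+00]
```

The wrist view confirms the pose to about 2 mm. The web is at (273,195) and the toe corners are at (327,164) and (327,205). The vise starts 108 mm to the side, which leaves clearance. Lowering and gripping.

```bash
python3 -m handwheel '[[[0,0,-50],[0,0,0]],[[0,0,-100],[0,0,0]],[[0,0,-150],[0,0,0]],[[0,0,-180],[0,0,0]],[[0,0,-199],[0,0,0]],[[0,0,-199],[0,0,0]],[[0,0,-199],[0,0,0]]]' 0 && python3 -m handwheel '[[[0,0,0],[0,0,0]],[[0,0,0],[0,0,0]],[[0,0,0],[0,0,0]],[[0,0,0],[0,0,0]],[[0,0,0],[0,0,0]],[[0,0,0],[0,0,0]],[[0,0,0],[0,0,0]],[[0,0,0],[0,0,0]]]' 1 45
```

```text
time_s: 2.78
ee_pos: [0.4533, 0.1002, 0.024]
ee_rot: [0.965, 0.262, 0.001, -0.0]
contact_force: [-0.0, 1.1, 0.3]
grip_width: 0.0872
time_s: 3.78
ee_pos: [0.4527, 0.0993, 0.0235]
ee_rot: [0.965, 0.261, -0.0, -0.0]
contact_force: [-0.0, -0.1, -0.6]
grip_width: 0.0154
```

```bash
python3 -m handwheel '[[[0,0,0],[0,0,0]],[[0,0,0],[0,0,0]],[[0,0,0],[0,0,0]]]' && python3 -m handwheel '[[[0,0,30],[0,0,0]],[[0,0,70],[0,0,0]],[[0,0,100],[0,0,0]],[[0,0,100],[0,0,0]],[[0,0,100],[0,0,0]]]'
```

```text
time_s: 4.15
ee_pos: [0.4527, 0.0993, 0.0236]
ee_rot: [0.965, 0.261, 0.0, -0.0]
contact_force: [0.2, 0.4, -1.6]
grip_width: 0.0114
time_s: 4.78
ee_pos: [0.4518, 0.0992, 0.1227]
ee_rot: [0.965, 0.261, -0.001, -0.0]
contact_force: [0.6, -0.3, -1.9]
grip_width: 0.0113
```

```bash
python3 -m handwheel '[[[5,26,20],[0,0,-0.09]],[[10,52,37],[0,0,-0.18]],[[14,77,37],[0,0,-0.28]],[[18,103,37],[0,0,-0.37]],[[23,128,37],[0,0,-0.46]],[[28,154,37],[0,0,-0.55]],[[32,180,37],[0,0,-0.64]],[[37,206,37],[0,0,-0.73]],[[42,232,37],[0,0,-0.82]],[[46,257,37],[0,0,-0.917]],[[46,257,37],[0,0,-0.917]],[[46,257,37],[0,0,-0.917]]]' && python3 - <<'E'
from h import *
import pickle
c=cap('wrist');pickle.dump(c,open('w2.pkl','wb'))
t=cap('top');pickle.dump(t,open('t2.pkl','wb'))
cv2.imwrite('pics/w2.png',cv2.resize(c['frame'],(800,600),interpolation=cv2.INTER_CUBIC)[:,:,::-1])
b,j=pickle.load(open('est.pkl','rb'));P=np.array([[-100,28,24],[-100,-28,24],[15,28,24],[15,-28,24],[20,39,40],[20,-39,40],[-100,58,16],[-100,-58,16]])/1000
w=np.c_[P[:,:2]@R.from_euler('z',j[2]).as_matrix()[:2,:2].T+j[:2],P[:,2]];print((proj(c,w)/.7).round(0).tolist())
E
```

```text
time_s: 6.28
ee_pos: [0.4982, 0.3546, 0.1591]
ee_rot: [0.981, -0.193, -0.001, 0.002]
contact_force: [-0.4, 0.3, -1.4]
grip_width: 0.0122
[[331.0, 238.0], [334.0, 330.0], [531.0, 239.0], [524.0, 331.0], [549.0, 224.0], [537.0, 358.0], [331.0, 184.0], [337.0, 370.0]]
```

View pics/w2.png

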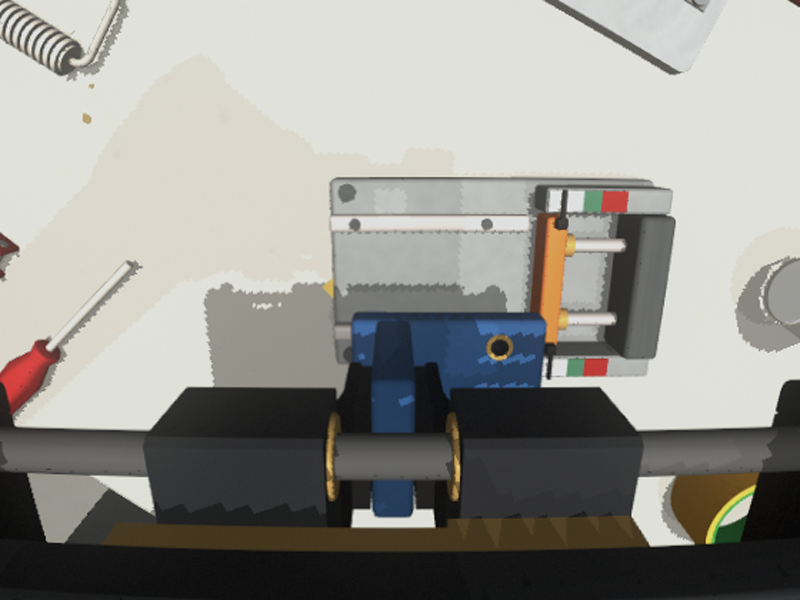

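The held bracket shows its toe corner at (545,318). The jig's left rail inner edge is at y≈231, its corner at (331,180), and the fence front edge runs (543,213)–(540,346). That is a few mm off my first jig estimate, so I refit it.

```bash
python3 - <<'E'
from h import *
import pickle
from scipy.optimize import least_squares
c=pickle.load(open('w2.pkl','rb'));b,j0=pickle.load(open('est.pkl','rb'))
P=np.array([[-100,58,16],[-100,28,24],[15,28,24],[20,39,41],[20,-39,41]])/1000.
px=np.array([[331,179],[331,231],[528,232],[543,214],[540,347]])*.7
def w(q,P): return np.c_[q[0]+np.cos(q[2])*P[:,0]-np.sin(q[2])*P[:,1], q[1]+np.sin(q[2])*P[:,0]+np.cos(q[2])*P[:,1],P[:,2]]
r=least_squares(lambda q:(proj(c,w(q,P))-px).ravel(),j0);j=r.x
print('jig',j,np.degrees(j[2]));print((r.fun.reshape(-1,2)/.7).round(1).tolist())
print('old-in-new',(np.array([j0[0]-j[0],j0[1]-j[1]])@np.array([[np.cos(j[2]),-np.sin(j[2])],[np.sin(j[2]),np.cos(j[2])]])*1000).round(1))
# bracket in hand: from pixels toe +y top corner, heel +y top corner, web top +y corners
s=readout.read_state();Rm=R.from_quat(s['ee_rot']).as_matrix();yaw=np.arctan2(Rm[1,0],Rm[0,0]);print('tool yaw',np.degrees(yaw),s['ee_pos'],'tool z',Rm[:,2].round(4))
zb=s['ee_pos'][2]-.0236
Q=np.array([[35,22,12],[-35,22,12],[-14,22,62],[-26,22,62]])/1000.;Q[:,2]+=zb
x0=[*(s['ee_pos'][:2]+.02*np.array([np.cos(yaw),np.sin(yaw)])),yaw]
print('pred',(proj(c,w(x0,Q))/.7).round(0).tolist())
qx=np.array([[545,318],[352,313],[411,321],[377,321]])*.7
r=least_squares(lambda q:(proj(c,w(q,Q))-qx).ravel(),x0);print('brk',r.x,np.degrees(r.x[2]),'vs',x0,(r.fun.reshape(-1,2)/.7).round(1).tolist())
def injig(q): d=np.array(q[:2])-j[:2];C,S=np.cos(j[2]),np.sin(j[2]);return (1000*np.array([C*d[0]+S*d[1],-S*d[0]+C*d[1]])).round(1)
print('bracket origin in jig: fit',injig(r.x),'assumed',injig(x0))
pickle.dump((r.x,j),open('est2.pkl','wb'))
E
```

```text
jig [ 0.55967563  0.33700269 -0.3717941 ] -21.302232536957966
[[-3.2, -0.8], [-2.2, 1.6], [1.6, -2.4], [4.9, -0.0], [-1.3, 2.4]]
old-in-new [ 0.4 -5.2]
tool yaw -22.35988344135726 [0.49862774 0.35451678 0.15997168] tool z [-0.001  -0.0014 -1.    ]
pred [[552.0, 322.0], [352.0, 321.0], [419.0, 384.0], [373.0, 384.0]]
brk [ 0.51713196  0.35789025 -0.53971255] -30.923251394318843 vs [np.float64(0.5171239952399863), np.float64(0.3469083162942906), np.float64(-0.3902535864138446)] [[4.2, -9.1], [-2.3, -33.6], [6.1, 19.7], [-7.4, 13.0]]
bracket origin in jig: fit [-47.2   4. ] assumed [-43.2  -6.2]
```

```bash
python3 -m handwheel '[[[2,4,-40],[0,0,0]],[[2,4,-80],[0,0,0]],[[2,4,-90],[0,0,0]],[[2,4,-90],[0,0,0]],[[2,4,-90],[0,0,0]]]' && python3 - <<'E'
from h import *
import pickle
c=cap('wrist');pickle.dump(c,open('w3.pkl','wb'))
cv2.imwrite('pics/w3.png',cv2.resize(c['frame'][60:285,200:500],(800,600),interpolation=cv2.INTER_CUBIC)[:,:,::-1])
E
```

```text
time_s: 7.0
ee_pos: [0.502, 0.3607, 0.0724]
ee_rot: [0.981, -0.193, 0.001, -0.001]
contact_force: [-0.3, -0.0, -1.3]
grip_width: 0.0118
```

View pics/w3.png

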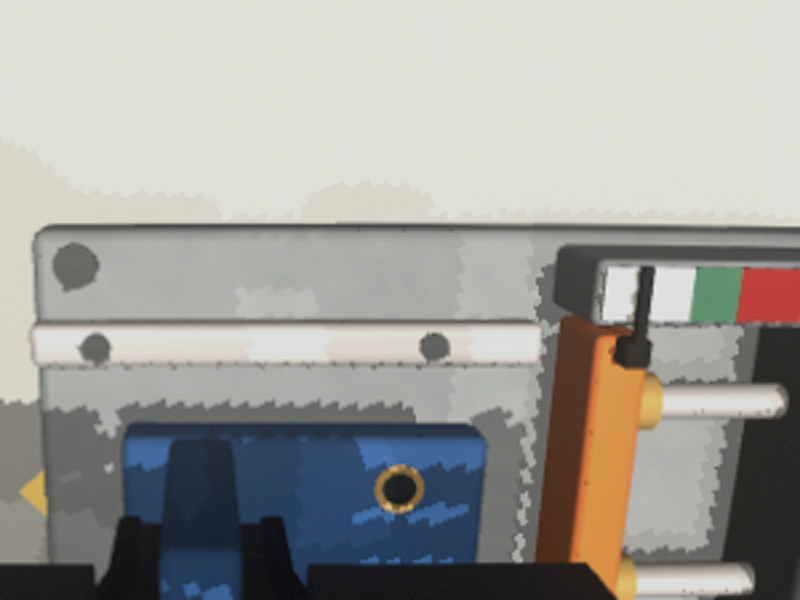

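```bash
python3 - <<'E'
from h import *
import pickle
c=pickle.load(open('w3.pkl','rb'))
f=lambda L:(np.array(L,float)+.5)*.375-.5+[200,60]
s=readout.read_state();print(s['ee_pos']);Rm=R.from_quat(s['ee_rot']).as_matrix();print('yaw',np.degrees(np.arctan2(Rm[1,0],Rm[0,0])))
A=world(c,f([[45,366],[535,363]]),.024);d=A[1]-A[0];y=np.arctan2(d[1],d[0]);print('rail yaw',np.degrees(y),'len',np.hypot(*d[:2]))
A2=world(c,f([[45,227],[790,229]]),.016);d=A2[1]-A2[0];print('slab yaw',np.degrees(np.arctan2(d[1],d[0])))
F=world(c,f([[565,318],[540,560]]),.042);F2=world(c,f([[615,325],[572,590]]),.041)
d=F[0]-F[1];d2=F2[0]-F2[1];print('fence y-axis yaw-90',np.degrees(np.arctan2(d[1],d[0]))-90,np.degrees(np.arctan2(d2[1],d2[0]))-90)
y=np.radians(-22.4);u=np.array([np.cos(y),np.sin(y)]);v=np.array([-u[1],u[0]])
o=s['ee_pos'][:2]
def L(n,px,z): 
  W=world(c,f(px),z)[:,:2]-o;print(n,(W@np.c_[u,v]*1000).round(1).tolist())
zb=s['ee_pos'][2]-.0236
L('rail inner ends',[[45,366],[540,363]],.024);L('slab edge y=58',[[45,227],[540,228]],.016)
L('foot bottom',[[127,425],[486,427]],zb);L('foot top',[[130,437],[480,439]],zb+.012)
L('slab end x=-100',[[36,300]],.016)
L('fence front top x=20,z41',[[612,345],[575,570]],.041);L('fence front bottom',[[556,335],[540,555]],.017)
E
```

```text
[0.50188825 0.36079573 0.07240006]
yaw -22.301858254830673
rail yaw -21.928899377608694 len 0.1097510229452275
slab yaw -22.055442254060956
fence y-axis yaw-90 -21.913716034535227 -24.38536925550183
rail inner ends [[-34.8, 27.0], [76.1, 27.9]]
slab edge y=58 [[-34.8, 56.9], [76.0, 57.1]]
foot bottom [[-14.9, 21.1], [57.3, 20.7]]
foot top [[-13.4, 22.5], [52.6, 22.2]]
slab end x=-100 [[-37.5, 40.4]]
fence front top x=20,z41 [[84.7, 36.0], [82.9, -15.0]]
fence front bottom [[81.8, 32.9], [83.8, -22.6]]
```

The bracket is centred between the rails to about 1 mm and yaw is within 0.4°. The toe is about 28 mm short of the fence (fence front at x≈+83 mm from the TCP, toe at +55 mm). Lowering it onto the bed.

```bash
python3 -m handwheel '[[[0,0,-15],[0,0,0]],[[0,0,-27],[0,0,0]],[[0,0,-30],[0,0,0]],[[0,0,-30],[0,0,0]],[[0,0,-30],[0,0,0]]]' && python3 -m handwheel '[[[0,0,-1.5],[0,0,0]],[[0,0,-1.5],[0,0,0]],[[0,0,-1.5],[0,0,0]]]'; python3 -m handwheel '[[[0,0,-1],[0,0,0]],[[0,0,-1],[0,0,0]],[[0,0,-1],[0,0,0]]]'
```

```text
time_s: 7.68
ee_pos: [0.5008, 0.3603, 0.0404]
ee_rot: [0.981, -0.193, 0.0, 0.0]
contact_force: [-0.4, -0.4, -1.2]
grip_width: 0.0115
time_s: 8.05
ee_pos: [0.501, 0.3604, 0.0396]
ee_rot: [0.981, -0.193, 0.0, -0.0]
contact_force: [-1.4, -0.4, 4.3]
grip_width: 0.0117
time_s: 8.43
ee_pos: [0.501, 0.3604, 0.0396]
ee_rot: [0.981, -0.193, -0.0, -0.0]
contact_force: [-3.4, -2.1, 11.7]
grip_width: 0.0117
```

```bash
python3 -m handwheel '[[[0,0,1.2],[0,0,0]],[[0,0,1.2],[0,0,0]],[[5,-2,1.2],[0,0,0]],[[10,-4,1.2],[0,0,0]],[[15,-6,1.2],[0,0,0]],[[19,-7.7,1.2],[0,0,0]],[[19,-7.7,1.2],[0,0,0]],[[19,-7.7,1.2],[0,0,0]]]'; python3 -m handwheel '[[[4,-1.6,0],[0,0,0]],[[8,-3.3,0],[0,0,0]],[[10,-4.1,0],[0,0,0]],[[10,-4.1,0],[0,0,0]],[[10,-4.1,0],[0,0,0]]]'
```

```text
time_s: 9.43
ee_pos: [0.5197, 0.3539, 0.0396]
ee_rot: [0.981, -0.193, 0.0, -0.001]
contact_force: [-1.9, 1.6, 4.9]
grip_width: 0.0117
time_s: 10.05
ee_pos: [0.5275, 0.3506, 0.0396]
ee_rot: [0.981, -0.192, -0.002, -0.001]
contact_force: [-6.4, 2.5, 8.2]
grip_width: 0.0117
```

```bash
python3 -m handwheel '[[[3,-1.2,0],[0,0,0]],[[6,-2.5,0],[0,0,0]],[[9,-3.7,0],[0,0,0]],[[9,-3.7,0],[0,0,0]],[[9,-3.7,0],[0,0,0]]]' && python3 - <<'E'
from h import *
import pickle
c=cap('wrist');pickle.dump(c,open('w4.pkl','wb'))
cv2.imwrite('pics/w4.png',cv2.resize(c['frame'][60:285,200:500],(800,600),interpolation=cv2.INTER_CUBIC)[:,:,::-1])
E
```

```text
time_s: 10.68
ee_pos: [0.5344, 0.3478, 0.0398]
ee_rot: [0.981, -0.192, -0.004, -0.001]
contact_force: [-10.9, 2.4, 13.4]
grip_width: 0.0113
```

View pics/w4.png

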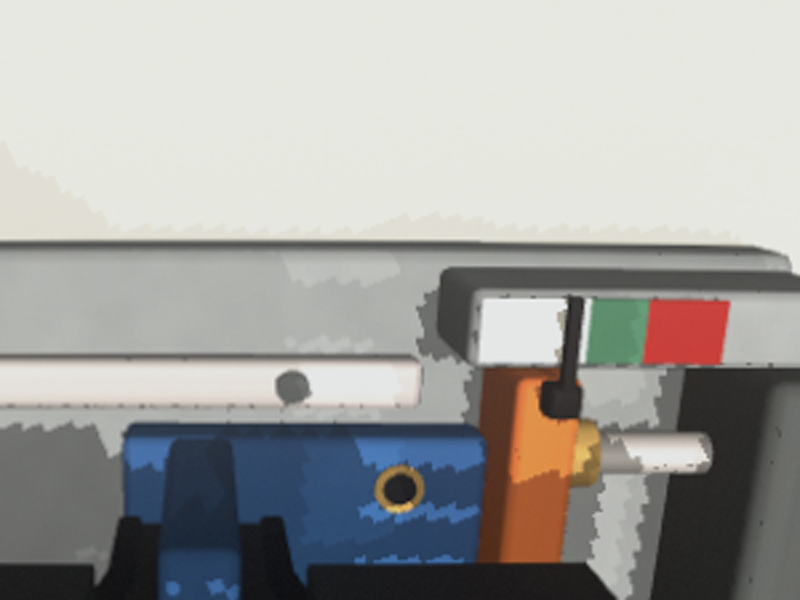

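The toe touches the fence at (483,500). The needle at x≈573 is just short of the green (588–648), which puts the fence at about 8.5 mm. The push has tilted the tool about 0.5° toe-down and raised the bed force, so I counter-tilt slightly while advancing.

```bash
python3 -m handwheel '[[[0,0,0.3],[-0.0034,-0.0083,0]],[[2,-0.8,0.3],[-0.0034,-0.0083,0]],[[4,-1.6,0.3],[-0.0034,-0.0083,0]],[[6.5,-2.7,0.3],[-0.0034,-0.0083,0]],[[6.5,-2.7,0.3],[-0.0034,-0.0083,0]],[[6.5,-2.7,0.3],[-0.0034,-0.0083,0]]]' && python3 -c "
from h import *
s=readout.read_state();print(R.from_quat(s['ee_rot']).as_matrix()[:,2].round(4),s['ee_pos'],s['contact_force'])"
```

```text
time_s: 11.48
ee_pos: [0.5392, 0.3457, 0.0396]
ee_rot: [0.981, -0.192, -0.001, 0.001]
contact_force: [-13.7, 3.0, 13.1]
grip_width: 0.0117
[-2.4e-03 -7.0e-04 -1.0e+00] [0.53922483 0.34573245 0.03961469] [-13.65417008   2.95048715  13.08064217]
```

```bash
python3 -m handwheel '[[[0,0,0.8],[0,0,0]],[[0.5,-0.2,1.2],[0,0,0]],[[1,-0.4,1.2],[0,0,0]],[[1,-0.4,1.2],[0,0,0]],[[1,-0.4,1.2],[0,0,0]],[[1,-0.4,1.2],[0,0,0]]]' && python3 - <<'E'
from h import *
s=readout.read_state();print(R.from_quat(s['ee_rot']).as_matrix()[:,2].round(4),s['ee_pos'],s['contact_force'])
c=cap('wrist')
cv2.imwrite('pics/w5.png',cv2.resize(c['frame'][60:285,200:500],(800,600),interpolation=cv2.INTER_CUBIC)[:,:,::-1])
E
```

```text
time_s: 12.22
ee_pos: [0.5402, 0.3453, 0.0397]
ee_rot: [0.981, -0.192, -0.001, 0.001]
contact_force: [-10.8, 4.5, 5.6]
grip_width: 0.0119
[-0.0022 -0.0012 -1.    ] [0.54020358 0.345277   0.03970473] [-10.75568076   4.49510277   5.56183158]
```

View pics/w5.png

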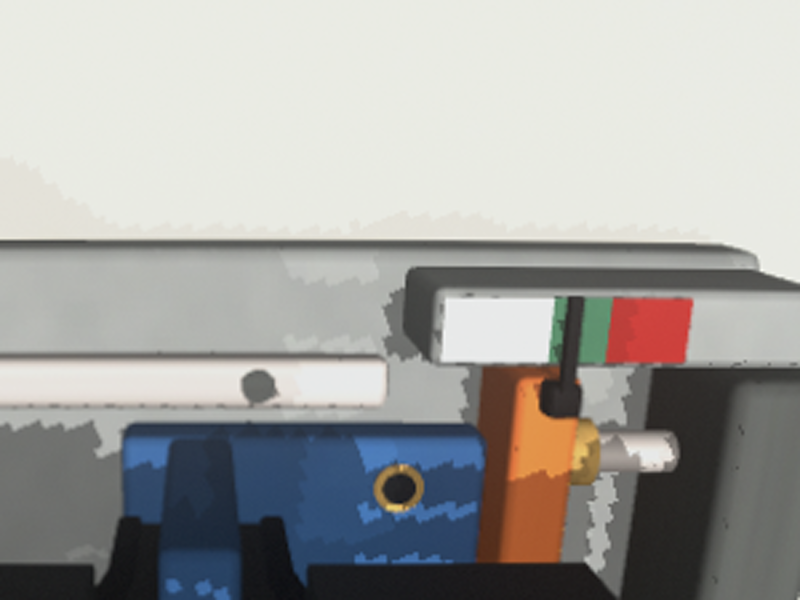

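The needle at x≈572 stands in the green (552–610), with the fence at about 14.5 mm. I nudge it 1 mm towards the centre, then hold to check it is steady.

```bash
python3 -m handwheel '[[[0.5,-0.2,0.2],[0,0,0]],[[1,-0.4,0.2],[0,0,0]],[[1,-0.4,0.2],[0,0,0]],[[1,-0.4,0.2],[0,0,0]],[[1,-0.4,0.2],[0,0,0]]]' && python3 -m handwheel '[[[0,0,0],[0,0,0]],[[0,0,0],[0,0,0]],[[0,0,0],[0,0,0]],[[0,0,0],[0,0,0]],[[0,0,0],[0,0,0]],[[0,0,0],[0,0,0]],[[0,0,0],[0,0,0]],[[0,0,0],[0,0,0]]]' && python3 - <<'E'
from h import *
a=cap('wrist')['frame'][60:285,200:500];t=cap('top')['frame'][140:275,190:370]
a=cv2.resize(a,(600,450),interpolation=cv2.INTER_CUBIC)[150:,150:];t=cv2.resize(t,(400,300),interpolation=cv2.INTER_CUBIC)
cv2.imwrite('pics/w6.png',np.hstack([a[:300,50:450],t])[:,:,::-1])
E
```

```text
time_s: 12.9
ee_pos: [0.5412, 0.3449, 0.0397]
ee_rot: [0.981, -0.192, -0.001, 0.001]
contact_force: [-9.9, 4.5, 5.0]
grip_width: 0.0116
time_s: 13.9
ee_pos: [0.5412, 0.3449, 0.0397]
ee_rot: [0.981, -0.192, -0.001, 0.001]
contact_force: [-10.4, 4.9, 5.6]
grip_width: 0.0116
```

View pics/w6.png

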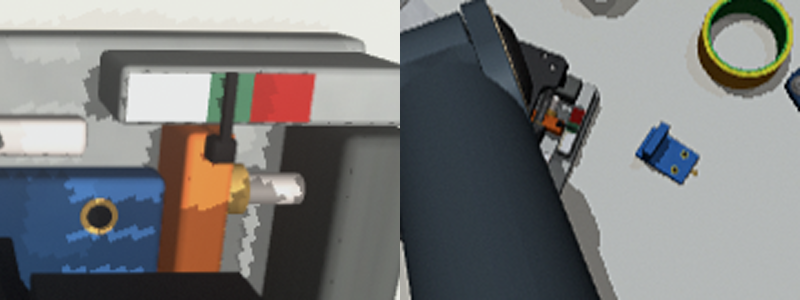

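The needle at x≈230 is in the middle of the green (209–252). The toe is flush on the fence and the pose is steady. Handing in.

```bash
python3 -c "
from h import *
print(order.finish_job())"
```

```text
the job is handed in; nothing more can be done
None
```

The job is handed in at about 14 s. The larger blue bracket is on the jig bed between the rails, its toe pressing the fence, and the arm is still gripping and pushing it. I gripped it by the web, set it down with the toe about 28 mm short of the fence, then slid it forward in small steps.

- **Gauge:** the visible needle stands in the middle of the green, at about 15–16 mm of fence travel. I could not see the other needle clearly. The steps I viewed never showed it near the red.
- **Steadiness:** the TCP did not move over a 1 s hold. The push reads about 11 N along the jig, including bed friction. The spring should account for about 8 N of that. Pressure on the bed is about 5 N.
- **Grip:** I set 45 N, and the fingers read 11.6 mm on the 12 mm web.
- **Flatness:** I partly corrected a tilt of about 0.5° toe-down caused by pushing. About 0.15° remains in the tool reading.
- **Disagreement:** the first jig estimate, from the overhead camera, was off sideways by up to about 5 mm. I corrected it from the wrist camera before setting the bracket down.
- **Bystanders:** the jar, cup and tape roll were never approached, and nothing suggested contact, but I did not check all three in a last picture.

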